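Close the waffle iron and click its browning wheel to the green dot

TASK

Get the waffle iron ready for preheating, working with the fingertips only: nothing needs to be gripped or lifted. Push its raised lid down until it is fully shut, without slamming it, and flick the edge of the ribbed thumbwheel on its front ledge round, click by click, until the wheel's white pointer has clicked in at the green dot. Leave the iron and the breakfast things round it where they stand.

Things in the scene. Friction and masses are not known exactly. Their poses are not given: they have to be found in the camera images.
- waffle_iron: Black waffle iron with steel trim on rubber feet, loose, 2.6 kg. Origin: centre of the underside of its housing; x points to its back (hinge), y to its left, z up. Housing 200 (x) x 220 (y) mm, top at z = 51 mm; 92 mm high with the lid shut. A low control ledge in front reaches to x = -152 mm, y -108 to +108 mm, top at z = 44 mm
- lid (a joint): angle of the iron's lid on the hinge at its back, in rad: 0 = fully shut, positive = open (starts 0.35 to 0.65). A stiff hinge: the lid stays where it is left and needs about 1 to 3 N at the handle to go down; no latch
- lid_hinge (a point): middle of the lid's hinge line, which runs along the iron's y axis at x = 98 mm, z = 58 mm of the iron
- lid_press (a point): middle of the upper face of the lid's front handle, a black bar 90 mm long (y), 20 mm wide, 18 mm thick; 228 mm in front of the hinge line and 26 mm above it when the lid is shut; swings with the lid. Axes: parallel to the iron's when the lid is shut, turning about y as it opens
- wheel (a joint): angle of the thumbwheel in rad; clicks in at 0, 0.524, 1.047, 1.571, 2.094 (green dot) and 2.618; starts in one of the first three. Positive = anticlockwise from above: the exposed front edge moves to the iron's right (-y), the pointer at the back to its left. Stops just beyond the first and last click. 2 to 3 N at the rim takes it over a click; let go, it snaps into the nearest
- wheel_axis (a point): centre of the thumbwheel, on its vertical axis at mid-height (x -140, y 60, z 40 mm of the iron, axes as its). A level disc, radius 28 mm, 14 mm thick; it stands out 16 mm in front of the ledge, over a boss of radius 22.5 mm; the rest is sunk in. Ribbed rubber edge, a little soft: pressed in 1 to 2 mm it follows a fingertip without slip; 14.7 mm of rim travel = one click
- pointer_tip (a point): outer end of the white pointer line on the wheel's top, 25.5 mm from its axis
- jam_jar: squat glass jar, 58 x 61 x 85 mm, red lid, origin under its centre; bystander
- green_mug: small green mug, 65 x 94 x 52 mm, origin under its centre; bystander
- butter_tub: flat silver tub with blue top, 63 x 105 x 26 mm, origin under its centre; bystander
- spice_jar: spice jar with red cap, 45 x 45 x 106 mm, origin under its centre; bystander
- green_dot (a point): the green dot, 8 mm wide, on the ledge 34.5 mm from the wheel's axis, at 45 degrees to the left of straight back. It is the fifth from the right of six dots on an arc behind the wheel, 30 degrees apart (from 75 degrees right to 75 degrees left); the other five are white and smaller

How it is judged:
At the end, for the whole second after the job is handed in: The lid is shut (within 0.03 rad), the wheel rests clicked in at the green dot (2.094 rad, within 0.1 rad), and the iron stands within 25 mm of where it was (value of joint lid below 0.03 rad and value of joint wheel between 1.9944 and 2.1944 rad and velocity of joint wheel between -0.1 and 0.1 rad/s and distance of waffle_iron from where it was at the start of the episode below 0.025 m); the robot touches nothing.
It fails at once if the waffle iron is shoved more than 25 mm, or lifted (distance of waffle_iron from where it was at the start of the episode above 0.025 m or height (world z) of waffle_iron above 0.01 m or angle between waffle_iron's own z axis and vertical above 0.08 rad).
It fails at once if the lid is slammed (it closes faster than 2.5 rad/s) (velocity of joint lid below -2.5 rad/s).
It fails at once if the lid is lifted farther open (value of joint lid above 0.9 rad).
It fails at once if a breakfast thing beside the iron is moved or lifted by more than 25 mm (distance of any of jam_jar, green_mug, butter_tub, spice_jar from where it was at the start of the episode above 0.025 m).
It also fails if it takes over 54 s, if anything falls off the work surface, if the arm or the gripper's body presses on something with over 40 N, if the wrist force passes 120 N, or if a joint passes its speed limit or range.

ROBOT

A 6-joint arm with a two-finger parallel gripper is mounted at the origin on a cart in front of the work surface, level with it; the furniture and walls round the work are solid. World frame = base frame: x ahead of the robot, y to its left, z up, the work surface at z = 0. Lengths are in m, angles in rad, forces in N, time in s.
With the tool pointing down it reaches from about 0.35 to 0.975 m from the base axis. Payload 4.9 kg.
Tool frame: the origin (TCP) lies midway between the tips of the shut fingers; the grasp point (between the pads) lies 19 mm behind it; z points along the fingers, y is the line along which they close (so a half turn about z gives the same grasp; the last joint's range is limited). The gripper opens to 85 mm and grips with 20 to 120 N. Pads are 22 mm wide; open, the fingers measure 114 mm over their backs; the gripper's body (76 mm by 85 mm) begins 54 mm behind the grasp point. The pads swing forward as they close: fully open they stand 13 mm farther back than shut.
Start: joints at [-0.119, 0.053, 1.613, -0, 1.476, -0.119], TCP at [0.625, 0, 0.231] pointing down, gripper open.
Joint ranges: [-3.01, 3.01], [-1.01, 2.22], [0.06, 2.58], [-1.02, 4.17], [0.09, 2.62], [-3.14, 3.14]. Speed limits (rad/s): [2.57, 2.57, 3.14, 3.14, 3.14, 3.14].

INTERFACE

Orientations are given as a unit quaternion [w, x, y, z].
In Python, from plant import manip, optics, monitor, job_done gives the robot as it stands (manip), with the cameras (optics), the readings (monitor) and the job as plain functions.
- The arm moves only by the shell command python3 shift.py 'ROWS'. ROWS is a JSON list of rows, 1 to 5 of them, each written [opening, [dx, dy, dz], [rx, ry, rz]]: the opening from 0.0 (shut) to 1.0 (fully open), then dx, dy, dz in m, then a rotation vector rx, ry, rz in rad; each row shifts and turns the commanded pose from where the row before left it, along the tool's axes as they then stand; what a row does not reach is not made up. A row lasts 1/8 s, in which the tool goes at most 0.0625 m and 0.188 rad, less where a joint would pass 70% of its speed; a pose out of reach is approached as far as the arm can. The fingers move at their own pace and stop on an object; the grip force is fixed at half the most. Time passes only in rows, so rows that do not move let the fingers close. It prints the time, the measured TCP pose, the force, the opening and the grip force at its end. Input that does not fit is refused with a message, and nothing moves.
- monitor.state(): the state, without advancing time (a new reading comes with each control period).
- optics.grab_frame(name): name is "scene" or "side" or "wrist"; returns the picture (420x560x3 uint8, red, green, blue); there is no depth.
- optics.camera_params(name): a dict with "intrinsics" (3x3 intrinsics, pixels), "xyz" and "orientation" of the camera in the world. Camera axes: x right, y down, z forward; pixel columns grow to the right and rows downward; lengths in m; the calibration is good to about 2 mm. A picture is of the moment at which its call begins: read the wrist's pose just before it. camera_params takes no time and is no camera call; for the wrist camera it gives the pose at the moment of the call.
- job_done(): hands the job in; it is judged then, once.
The state is a dict: "time": time; "joint_pos": joint angles; "joint_vel": joint speeds; "joint_efforts": joint torques, N m; "tool_pos": TCP position; "tool_rot": TCP orientation; "contact_force": force on the tool from outside, world axes, zero at the start; "ft_torque": the same for the moment, N m; "gripper_width": opening from 0.0 (shut) to 1.0 (fully open); "grasp_force": force on a finger pad.
Only numpy, scipy, OpenCV 4.12 (cv2) and the standard library are available. Lean on these libraries where they do the work, as an engineer would, in place of code of your own. Each camera call takes 0.05 s, during which the arm holds its last target. There are 200 camera calls.

## Working session

There is one attempt and no reset: what is moved stays moved. The work goes in short steps, Python scripts to look and compute and a shell command to move; the robot and the scene stay as the last step left them, time stands still between calls to the robot, and variables do not carry over. Pictures are saved under pics/ and viewed, at most 10 in all, crops included, and the job is handed in when it is done.

```bash
ls; mkdir -p pics; cat > h.py <<'E'
import numpy as np, cv2
from scipy.spatial.transform import Rotation as R
from plant import manip, optics, monitor, job_done
def rot(q): return R.from_quat([q[1],q[2],q[3],q[0]]).as_matrix()
def cam(n):
    p=optics.camera_params(n); return np.array(p["intrinsics"]),np.array(p["xyz"]),rot(p["orientation"])
def proj(n,X,c=None):
    K,t,Rm=c or cam(n); q=(np.atleast_2d(X)-t)@Rm@K.T; return q[:,:2]/q[:,2:]
def ray(c,uv):
    K,t,Rm=c; d=Rm@np.linalg.solve(K,[*uv,1]); return t,d
def onz(c,uv,z):
    t,d=ray(c,uv); return t+d*(z-t[2])/d[2]
def snap(n,f):
    im=optics.grab_frame(n); cv2.imwrite("pics/"+f,im[:,:,::-1]); return im
E
python3 - <<'E'
from h import *
for n in("scene","side","wrist"):
    print(n,*[np.round(a,3).tolist() for a in cam(n)]); 
a=snap("scene","s0.png");b=snap("side","d0.png");
print(monitor.state())
E
```

```text
pics
plant.py
shift.py
scene [[446.577, 0.0, 276.042], [0.0, 446.577, 212.914], [0.0, 0.0, 1.0]] [-0.135, -0.689, 0.63] [[0.654, -0.387, 0.65], [-0.757, -0.334, 0.562], [-0.001, -0.859, -0.512]]
side [[509.459, 0.0, 278.12], [0.0, 509.459, 212.472], [0.0, 0.0, 1.0]] [0.359, 1.221, 0.943] [[-0.989, -0.064, 0.135], [-0.148, 0.536, -0.831], [-0.019, -0.842, -0.539]]
wrist [[331.049, 0.0, 280.288], [0.0, 331.049, 202.428], [0.0, 0.0, 1.0]] [0.625, 0.066, 0.373] [[1.0, 0.001, -0.002], [0.0, -0.966, -0.258], [-0.002, 0.258, -0.966]]
{'time': 0.1, 'joint_pos': array([-1.19029659e-01,  5.33167883e-02,  1.61416994e+00, -1.95781567e-06,
        1.47600224e+00, -1.19014308e-01]), 'joint_vel': array([ 0.00065541, -0.00182319, -0.00193919, -0.00101503, -0.00078011,
       -0.00068711]), 'joint_efforts': array([ 6.14647306e-04, -3.94903493e+01, -3.71363103e+01, -4.52310599e-05,
        3.99340541e-03, -4.17574097e-05]), 'tool_pos': array([6.24430001e-01, 4.94996395e-05, 2.30161960e-01]), 'tool_rot': array([-7.44712313e-04,  7.07111824e-01,  7.07101102e-01, -5.86861026e-04]), 'contact_force': array([0.08638915, 0.04883943, 0.40874233]), 'ft_torque': array([ 0.01859176, -0.02516281, -0.03983978]), 'grasp_force': 0.0, 'gripper_width': 1.0015895094997298}
```

View pics/s0.png

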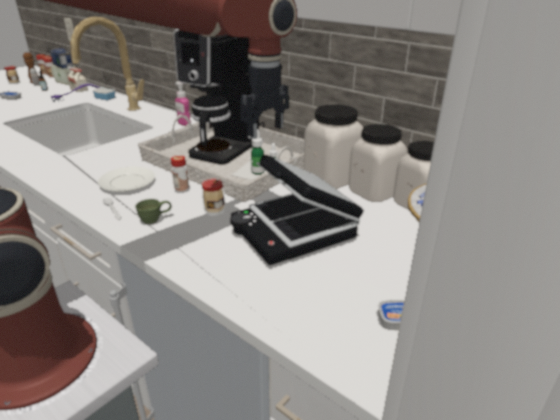

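View pics/d0.png

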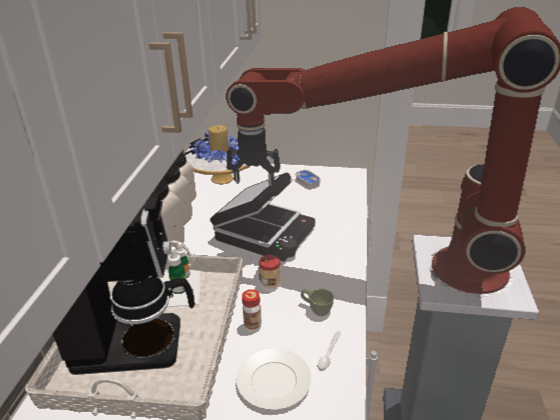

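The scene view has the iron around (295,215), with the wheel near (243,215). The side view has the wheel near (287,243), with the jam jar just left of the iron. Next I'll zoom in.

```bash
python3 - <<'E'
from h import *
w=snap("wrist","w0.png")
a=cv2.imread("pics/s0.png")[140:265,220:370];b=cv2.imread("pics/d0.png")[165:290,200:350]
f=lambda i,k:cv2.resize(i,None,fx=k,fy=k,interpolation=cv2.INTER_CUBIC)
v=np.hstack([f(a,2.6666),f(b,2.6666)]); z=np.zeros((260,800,3),np.uint8); z[:]=0
w=cv2.imread("pics/w0.png"); z[:,:347]=cv2.resize(w,(347,260))
cv2.imwrite("pics/c0.png",np.vstack([v[:333,:800],z]) if v.shape[1]>=800 else np.vstack([cv2.resize(v,(800,333)),z]))
E
```

```text
(no output)
```

View pics/c0.png

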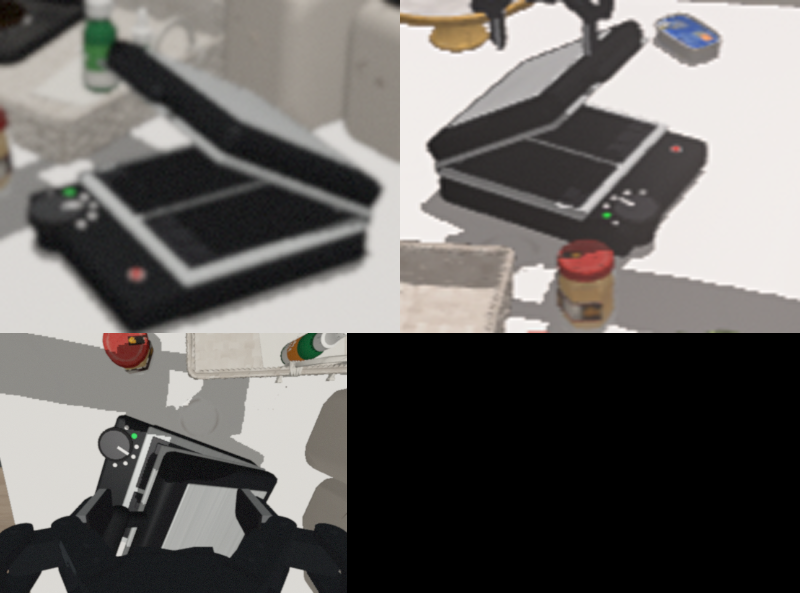

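Wrist view: wheel at about (115,445) in the crop, green dot at (134,436). The iron is yawed about -19°, with its front facing the robot, and the jar lies beyond its left side. I'll zoom into the wheel for precise points.

```bash
python3 - <<'E'
from h import *
w=cv2.imread("pics/w0.png"); c=w[120:245,140:290]
cv2.imwrite("pics/c1.png",cv2.resize(c,(720,600),interpolation=cv2.INTER_CUBIC))
for n,f in(("wrist","w0"),("scene","s0"),("side","d0")):
    i=cv2.imread(f"pics/{f}.png").astype(int); B,G,Rr=i[...,0],i[...,1],i[...,2]
    m=((G>Rr+50)&(G>B+50)).astype(np.uint8)
    k,l,s,ce=cv2.connectedComponentsWithStats(m)
    print(n,[(s[j,4],ce[j].round(2).tolist()) for j in range(1,k) if s[j,4]>3])
c=cam("wrist")
E
```

```text
wrist [(np.int32(73), [216.26, 166.04])]
scene [(np.int32(6), [255.5, 158.5]), (np.int32(8), [245.5, 211.5])]
side [(np.int32(6), [277.0, 245.5])]
```

View pics/c1.png

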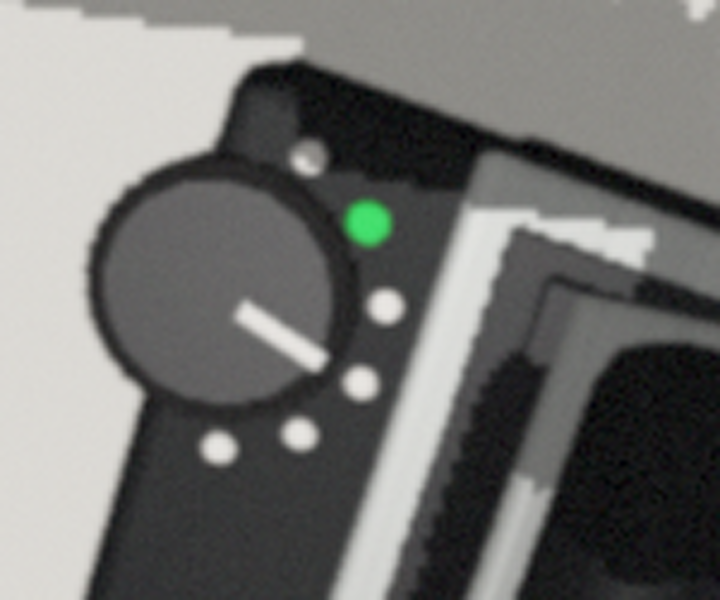

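Six dots are visible: from right (219,448), (299,434), (360,384), (386,306), green (368,222), (308,157). The pointer aims at the third, so the wheel is at 1.047 and needs two positive clicks. Next I'll fit the pose and lid angle.

```bash
python3 - <<'E'
from h import *
from scipy.optimize import least_squares
import json
# initial wrist cam pose (arm has not moved)
cw,cs,cd=cam("wrist"),cam("scene"),cam("side")
px=np.array([[219,448],[299,434],[360,384],[386,306],[368,222],[308,157]])/4.8-.4+[140,120]
ang=np.radians([-75,-45,-15,15,45,75])
loc=np.c_[-.140+.0345*np.cos(ang),.060+.0345*np.sin(ang),np.full(6,.044)]
def W(p,L): return np.atleast_2d(L)@R.from_euler('z',p[3]).as_matrix().T+p[:3]
def res(p):
    D=W(p,loc)
    return np.r_[(proj(0,D,cw)-px).ravel(),(proj(0,D[4:5],cs)-[245.5,211.5]).ravel(),(proj(0,D[4:5],cd)-[277,245.5]).ravel(),(p[2]-0.004)/.003]
s=least_squares(res,[.65,-.05,.0,-.33]); p=s.x
print(p.round(4),s.fun.round(1)); json.dump(p.tolist(),open("pose.json","w"))
def lidpts(a,L):
    L=np.array(L,float); c,sn=np.cos(a),np.sin(a)   # open: front goes up
    x,z=L[:,0],L[:,2]
    return np.c_[.098+x*c+z*sn, L[:,1], .058-x*sn+z*c]
bar=[[-.228+dx,y,.026+dz] for y in(.045,-.045) for dx in(-.01,.01) for dz in(0,-.018)]
out=[]
for n,f,c,(x0,y0) in(("s","s0",cs,(230,130)),("d","d0",cd,(200,150))):
    im=cv2.imread(f"pics/{f}.png")[y0:y0+110,x0:x0+140]; im=cv2.resize(im,None,fx=2.85,fy=2.85,interpolation=cv2.INTER_CUBIC)
    row=[]
    for a in(.40,.47,.54,.60):
        j=im.copy()
        for L,col in((bar,(0,0,255)),):
            for u,v in proj(0,W(p,lidpts(a,L)),c): cv2.circle(j,(int((u-x0+.5)*2.85),int((v-y0+.5)*2.85)),2,col,-1)
        j=j[:200,:200] if n=="s" else j[:200,120:320]
        cv2.putText(j,str(a),(3,195),0,.5,(255,0,255),1); row.append(j)
    out.append(np.hstack(row))
cv2.imwrite("pics/c2.png",np.vstack(out))
for a in(.4,.47,.54,.6): print(a,W(p,lidpts(a,[[-.228,0,.026]])).round(3))
print("wheel",W(p,[[-.14,.06,.04]]).round(4), "shut press",W(p,lidpts(0,[[-.228,0,.026]])).round(3))
E
```

```text
[ 0.6405 -0.1031  0.0022 -0.3525] [-0.1  0.1  0.1  0.2  0.1 -0.2 -0.1 -0.  -0.2  0.1 -0.  -0.2  0.1 -0.1
 -0.5 -0.4 -0.6]
0.4 [[ 0.545 -0.068  0.173]]
0.47 [[ 0.553 -0.071  0.187]]
0.54 [[ 0.561 -0.074  0.2  ]]
0.6 [[ 0.57  -0.077  0.21 ]]
wheel [[0.5298 0.0015 0.0422]] shut press [[ 0.518 -0.058  0.086]]
```

View pics/c2.png

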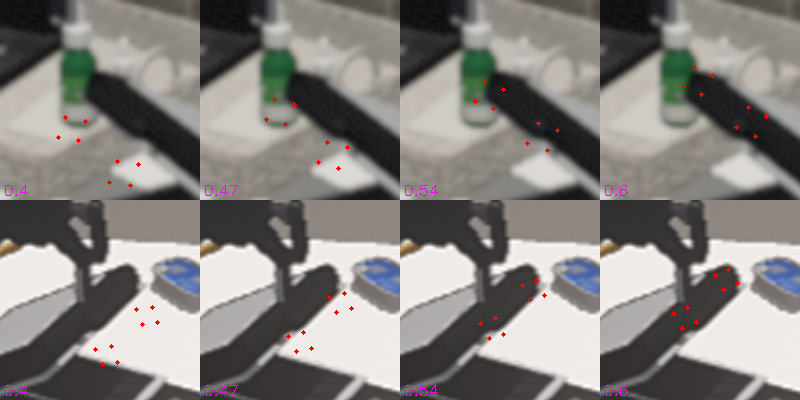

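Fit is good (sub-pixel), with the lid at about 0.57 rad: its handle points meet the dark lid edge between the 0.54 and 0.60 overlays. I'll rise, shut the fingers, turn to the iron's axes and go above the handle.

```bash
python3 shift.py '[[0, [0, 0, -0.03], [0, 0, 0.1763]], [0, [0, 0, 0], [0, 0, 0.1762]], [0, [-0.045, -0.015, 0], [0, 0, 0]], [0, [-0.046, -0.015, 0], [0, 0, 0]], [0, [0, 0, 0], [0, 0, 0]]]'
cat >> h.py <<'E'
import json
P=np.array(json.load(open("pose.json"))); Z=R.from_euler('z',P[3]).as_matrix()
def where():
    s=monitor.state(); print("t",round(s["time"],2),"iron-frame TCP",(Z.T@(s["tool_pos"]-P[:3])).round(4),"F iron",(Z.T@s["contact_force"]).round(2),"g",round(s["gripper_width"],2),"Z axes",(Z.T@rot(s["tool_rot"])).round(2).tolist())
E
python3 -c "
from h import *
where(); c=cam('wrist'); w=snap('wrist','w1.png'); print(onz(cam('side'),(270,285),0))"
```

```text
time: 0.78
tool_pos: [0.564, -0.0768, 0.261]
tool_rot: [-0.0, 0.821, 0.571, -0.0]
contact_force: [0.6, -0.2, -1.0]
gripper_width: 0.003
grasp_force: 0.0
t 0.78 iron-frame TCP [-0.0809 -0.0018  0.2588] F iron [ 0.59 -0.   -1.  ] g 0.0 Z axes [[0.0, 1.0, -0.0], [1.0, -0.0, -0.0], [-0.0, -0.0, -1.0]]
[0.56109427 0.1431332  0.        ]
```

View pics/w1.png

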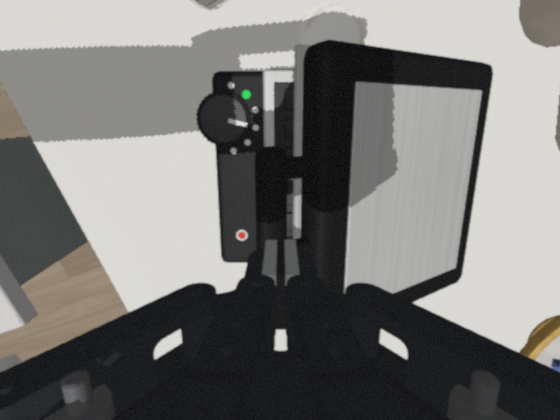

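Wrist view: the handle bar spans columns 256 to 287, with its left end at row 148. The shut fingertips hang at about (280,245), roughly above it. I'll refine the lid angle from those edges.

```bash
python3 -c "
from h import *
c=cam('wrist')
for a in (.45,.5,.55,.6,.65):
    L=np.array([[-.238,.045,.026],[-.218,.045,.026]]);x,z=L[:,0],L[:,2];k,s=np.cos(a),np.sin(a)
    I=np.c_[.098+x*k+z*s,L[:,1],.058-x*s+z*k]; print(a,proj(0,I@Z.T+P[:3],c).round(0).tolist(), I.mean(0).round(3))
print(proj(0,monitor.state()['tool_pos'],c))"
```

```text
0.45 [[242.0, 147.0], [270.0, 146.0]] [-0.096  0.045  0.181]
0.5 [[250.0, 148.0], [279.0, 147.0]] [-0.09   0.045  0.19 ]
0.55 [[261.0, 150.0], [289.0, 148.0]] [-0.083  0.045  0.199]
0.6 [[273.0, 152.0], [301.0, 150.0]] [-0.075  0.045  0.208]
0.65 [[288.0, 153.0], [315.0, 151.0]] [-0.068  0.045  0.217]
[[279.26155438 259.60050867]]
```

```bash
python3 shift.py '[[0, [0, -0.002, 0.03], [0, 0, 0]], [0, [0, -0.002, 0.02], [0, 0, 0]], [0, [0, -0.004, 0.015], [0, 0, 0]], [0, [0, -0.008, 0.015], [0, 0, 0]], [0, [0, -0.006, 0.012], [0, 0, 0]]]'; python3 -c "
from h import *
where()"
```

```text
time: 1.45
tool_pos: [0.5444, -0.067, 0.1687]
tool_rot: [-0.0, 0.82, 0.572, 0.0]
contact_force: [-0.5, 1.3, 2.2]
gripper_width: 0.001
grasp_force: 0.7
t 1.45 iron-frame TCP [-0.1026  0.0007  0.1665] F iron [-0.91  1.07  2.22] g 0.0 Z axes [[-0.0, 1.0, 0.0], [1.0, 0.0, 0.0], [0.0, 0.0, -1.0]]
```

```bash
python3 shift.py '[[0, [0, -0.008, 0.018], [0, 0, 0]], [0, [0, -0.007, 0.018], [0, 0, 0]], [0, [0, -0.006, 0.018], [0, 0, 0]], [0, [0, -0.004, 0.015], [0, 0, 0]], [0, [0, -0.002, 0.008], [0, 0, 0]]]'; python3 -c "
from h import *
where()"
```

```text
time: 2.08
tool_pos: [0.5186, -0.058, 0.0908]
tool_rot: [-0.001, 0.82, 0.572, -0.001]
contact_force: [0.6, -0.2, 0.8]
gripper_width: 0.0
grasp_force: 0.5
t 2.08 iron-frame TCP [-0.1299  0.0002  0.0886] F iron [ 0.64 -0.03  0.84] g 0.0 Z axes [[-0.0, 1.0, -0.0], [1.0, 0.0, -0.0], [-0.0, -0.0, -1.0]]
```

```bash
python3 shift.py '[[0, [0, -0.0005, 0.003], [0, 0, 0]], [0, [0, 0, 0.002], [0, 0, 0]], [0, [0, 0, 0.002], [0, 0, 0]]]'; python3 -c "
from h import *
where()"
```

```text
time: 2.45
tool_pos: [0.5193, -0.0581, 0.0857]
tool_rot: [0.0, 0.82, 0.572, 0.0]
contact_force: [-0.1, 0.3, 0.3]
gripper_width: -0.002
grasp_force: 0.5
t 2.45 iron-frame TCP [-0.1292  0.0004  0.0835] F iron [-0.19  0.26  0.28] g -0.0 Z axes [[0.0, 1.0, 0.0], [1.0, -0.0, 0.0], [0.0, 0.0, -1.0]]
```

```bash
for i in 1; do python3 shift.py '[[0, [0, 0, 0.002], [0, 0, 0]], [0, [0, 0, 0.001], [0, 0, 0]]]'; done; python3 -c "
from h import *
where()"; python3 shift.py '[[0, [0, 0, 0.0015], [0, 0, 0]]]'; python3 shift.py '[[0, [0, 0, 0.0015], [0, 0, 0]]]'
```

```text
time: 2.7
tool_pos: [0.5193, -0.058, 0.0839]
tool_rot: [-0.0, 0.82, 0.572, -0.0]
contact_force: [-6.5, 0.8, 12.0]
gripper_width: 0.005
grasp_force: 6.1
t 2.7 iron-frame TCP [-0.1293  0.0005  0.0817] F iron [-6.37 -1.48 12.  ] g 0.0 Z axes [[-0.0, 1.0, -0.0], [1.0, 0.0, -0.0], [-0.0, -0.0, -1.0]]
time: 2.82
tool_pos: [0.5194, -0.058, 0.0838]
tool_rot: [-0.0, 0.82, 0.572, -0.0]
contact_force: [-11.1, 3.0, 21.1]
gripper_width: 0.0
grasp_force: 10.8
time: 2.95
tool_pos: [0.5195, -0.0581, 0.0837]
tool_rot: [-0.0, 0.82, 0.572, -0.001]
contact_force: [-14.8, 3.3, 29.1]
gripper_width: 0.002
grasp_force: 14.8
```

The lid is at its stop: 29 N, with no further travel. I'll lift and move in front of the wheel.

```bash
python3 shift.py '[[0, [0, 0, -0.02], [0, 0, 0]], [0, [0, 0, -0.035], [0, 0, 0]], [0, [0.035, -0.04, 0], [0, 0, 0]], [0, [0.035, -0.04, 0], [0, 0, 0]], [0, [0, 0, 0], [0, 0, 0]]]'; python3 - <<'E'
from h import *
where(); c=cam("wrist"); i=snap("wrist","w2.png").astype(int)
m=(i[...,1]>i[...,0]+50)&(i[...,1]>i[...,2]+50); y,x=np.nonzero(m)
if len(x): print(len(x),"dot iron frame",Z.T@(onz(c,(x.mean(),y.mean()),.0462)-P[:3]),"nominal",[-.1156,.0844,.044])
E
```

```text
time: 3.58
tool_pos: [0.4668, 0.0375, 0.134]
tool_rot: [-0.0, 0.819, 0.574, 0.0]
contact_force: [-0.0, 0.3, 0.7]
gripper_width: 0.001
grasp_force: 0.0
t 3.58 iron-frame TCP [-0.2115  0.072   0.1318] F iron [-0.09  0.24  0.73] g 0.0 Z axes [[-0.0, 1.0, 0.0], [1.0, 0.0, 0.0], [0.0, 0.0, -1.0]]
137 dot iron frame [-0.11606059  0.08451431  0.04399682] nominal [-0.1156, 0.0844, 0.044]
```

View pics/w2.png

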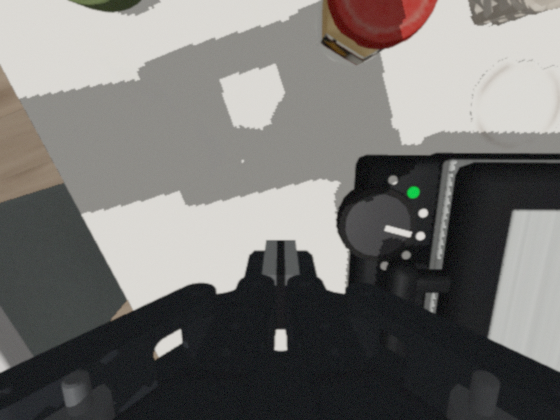

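The dot is within 0.5 mm of the fit, so the iron hasn't moved. The pointer is still at the third dot, around (398,231), and the jar at (380,15) is clear. Now down in front of the wheel, then creep in.

```bash
python3 shift.py '[[0, [-0.003, 0, 0.05], [0, 0, 0]], [0, [0, 0, 0.049], [0, 0, 0]], [0, [0, 0.018, 0], [0, 0, 0]], [0, [0, 0.006, 0], [0, 0, 0]], [0, [0, 0, 0], [0, 0, 0]]]'; python3 -c "
from h import *
where()"; for i in 1; do python3 shift.py '[[0, [0, 0.003, 0], [0, 0, 0]]]'; python3 shift.py '[[0, [0, 0.002, 0], [0, 0, 0]]]';python3 shift.py '[[0, [0, 0.002, 0], [0, 0, 0]]]'; done; python3 -c "
from h import *
where()"
```

```text
time: 4.25
tool_pos: [0.4909, 0.0235, 0.0362]
tool_rot: [0.001, 0.82, 0.572, 0.001]
contact_force: [-0.1, 0.0, -0.3]
gripper_width: 0.003
grasp_force: 0.0
t 4.25 iron-frame TCP [-0.1841  0.0672  0.034 ] F iron [-0.09 -0.03 -0.34] g 0.0 Z axes [[0.0, 1.0, 0.0], [1.0, -0.0, 0.0], [0.0, 0.0, -1.0]]
time: 4.38
tool_pos: [0.4927, 0.023, 0.0359]
tool_rot: [0.0, 0.82, 0.572, 0.0]
contact_force: [0.4, 0.0, -0.1]
gripper_width: -0.002
grasp_force: 0.0
time: 4.5
tool_pos: [0.4938, 0.0227, 0.0355]
tool_rot: [-0.001, 0.82, 0.572, -0.0]
contact_force: [-4.7, 1.3, 2.1]
gripper_width: 0.002
grasp_force: 2.4
time: 4.62
tool_pos: [0.4943, 0.0226, 0.0352]
tool_rot: [-0.002, 0.82, 0.572, -0.002]
contact_force: [-9.2, 5.0, 7.1]
gripper_width: -0.001
grasp_force: 6.4
t 4.62 iron-frame TCP [-0.1806  0.0675  0.033 ] F iron [-10.41   1.52   7.08] g -0.0 Z axes [[-0.0, 1.0, -0.01], [1.0, 0.0, -0.0], [-0.0, -0.01, -1.0]]
```

Contact, with the tip level with the wheel's underside. I'll back off, go 5 mm lower, press in again and stroke one click.

```bash
python3 shift.py '[[0, [0, -0.004, 0], [0, 0, 0]], [0, [0, 0, 0.006], [0, 0, 0]], [0, [0, 0.003, 0], [0, 0, 0]], [0, [0, 0, 0], [0, 0, 0]]]'; python3 -c "
from h import *
where()"; python3 shift.py '[[0, [0, 0.001, 0], [0, 0, 0]], [0, [0, 0, 0], [0, 0, 0]]]'; python3 -c "
from h import *
where()"
```

```text
time: 5.12
tool_pos: [0.4931, 0.0229, 0.0284]
tool_rot: [-0.003, 0.82, 0.572, -0.002]
contact_force: [-6.5, 3.3, 4.4]
gripper_width: -0.001
grasp_force: 3.9
t 5.12 iron-frame TCP [-0.1818  0.0674  0.0262] F iron [-7.2   0.89  4.37] g -0.0 Z axes [[0.0, 1.0, -0.01], [1.0, -0.0, -0.0], [-0.0, -0.01, -1.0]]
time: 5.38
tool_pos: [0.4932, 0.0229, 0.0283]
tool_rot: [-0.003, 0.82, 0.572, -0.003]
contact_force: [-9.1, 3.8, 6.4]
gripper_width: -0.003
grasp_force: 5.5
t 5.38 iron-frame TCP [-0.1817  0.0674  0.0261] F iron [-9.82  0.43  6.42] g -0.0 Z axes [[0.0, 1.0, -0.01], [1.0, -0.0, -0.0], [-0.0, -0.01, -1.0]]
```

```bash
python3 shift.py '[[0, [-0.004, 0, 0], [0, 0, 0]], [0, [-0.004, 0, 0], [0, 0, 0]], [0, [-0.004, 0, 0], [0, 0, 0]], [0, [-0.004, 0, 0], [0, 0, 0]], [0, [0, 0, 0], [0, 0, 0]]]'; python3 -c "
from h import *
where()"; python3 shift.py '[[0, [0, -0.015, 0], [0, 0, 0]], [0, [0, -0.015, 0], [0, 0, 0]], [0, [0, 0, 0], [0, 0, 0]]]'; cat > look.py <<'E'
from h import *
import sys
where(); c=cam("wrist"); i=snap("wrist",sys.argv[1]).astype(int)
m=(i[...,1]>i[...,0]+50)&(i[...,1]>i[...,2]+50); y,x=np.nonzero(m)
if len(x): print("dot",Z.T@(onz(c,(x.mean(),y.mean()),.0462)-P[:3]),"nominal",[-.1156,.0844])
# white pixels on wheel top (z 47 mm), in polar about its axis
I=np.array([[-.14+r*np.cos(a),.06+r*np.sin(a),.047] for a in np.radians(np.arange(-90,91,3)) for r in(.014,.018,.022)])
uv=np.round(proj(0,I@Z.T+P[:3],c)).astype(int); ok=(uv>=0).all(1)&(uv<[560,420]).all(1)
b=np.array([i[v,u].mean() if k else 0 for (u,v),k in zip(uv,ok)]).reshape(-1,3).mean(1)
print("pointer deg left of back",np.arange(-90,91,3)[b>150],b.max().round(), "wheel=",[(float(np.radians(a+75)).__round__(2)) for a in np.arange(-90,91,3)[b>150]])
E
python3 look.py w3.png
```

```text
time: 6.0
tool_pos: [0.4875, 0.0077, 0.0283]
tool_rot: [-0.003, 0.82, 0.572, -0.003]
contact_force: [-11.2, 4.8, 7.5]
gripper_width: 0.0
grasp_force: 5.6
t 6.0 iron-frame TCP [-0.1818  0.0512  0.0261] F iron [-12.19   0.6    7.46] g 0.0 Z axes [[0.0, 1.0, -0.01], [1.0, -0.0, -0.0], [-0.0, -0.01, -1.0]]
time: 6.38
tool_pos: [0.4613, 0.0176, 0.029]
tool_rot: [0.0, 0.82, 0.572, -0.0]
contact_force: [0.2, 0.7, -0.4]
gripper_width: -0.003
grasp_force: 0.0
t 6.38 iron-frame TCP [-0.2098  0.0514  0.0268] F iron [-0.07  0.67 -0.38] g -0.0 Z axes [[-0.0, 1.0, -0.0], [1.0, 0.0, -0.0], [-0.0, -0.0, -1.0]]
dot [-0.11643447  0.08453756  0.04399682] nominal [-0.1156, 0.0844]
pointer deg left of back [ 9 12 15 18 21] 215.0 wheel= [1.47, 1.52, 1.57, 1.62, 1.68]
```

One click gained: the wheel is at 1.571. I'll repeat the same stroke.

```bash
python3 shift.py '[[0, [0.016, 0, 0], [0, 0, 0]], [0, [0, 0.015, 0], [0, 0, 0]], [0, [0, 0.012, 0], [0, 0, 0]], [0, [0, 0.003, 0], [0, 0, 0]], [0, [0, 0, 0], [0, 0, 0]]]'; python3 -c "
from h import *
where()"; python3 shift.py '[[0, [-0.004, 0, 0], [0, 0, 0]], [0, [-0.004, 0, 0], [0, 0, 0]], [0, [-0.004, 0, 0], [0, 0, 0]], [0, [-0.004, 0, 0], [0, 0, 0]], [0, [0, 0, 0], [0, 0, 0]]]'; python3 shift.py '[[0, [0, -0.015, 0], [0, 0, 0]], [0, [0, -0.015, 0], [0, 0, 0]], [0, [0, 0, -0.05], [0, 0, 0]], [0, [0, 0, -0.05], [0, 0, 0]], [0, [0, 0, 0], [0, 0, 0]]]'; python3 look.py w4.png
```

```text
time: 7.05
tool_pos: [0.4936, 0.0232, 0.029]
tool_rot: [-0.005, 0.82, 0.572, -0.003]
contact_force: [-13.6, 7.9, 13.6]
gripper_width: 0.002
grasp_force: 7.9
t 7.05 iron-frame TCP [-0.1814  0.0679  0.0268] F iron [-15.46   2.69  13.6 ] g 0.0 Z axes [[0.0, 1.0, -0.01], [1.0, -0.0, 0.0], [0.0, -0.01, -1.0]]
time: 7.68
tool_pos: [0.4877, 0.0076, 0.029]
tool_rot: [-0.004, 0.82, 0.572, -0.003]
contact_force: [-15.2, 5.5, 13.3]
gripper_width: -0.001
grasp_force: 7.9
time: 8.3
tool_pos: [0.4656, 0.0168, 0.1345]
tool_rot: [0.004, 0.82, 0.572, 0.004]
contact_force: [-0.4, 0.1, 0.4]
gripper_width: 0.002
grasp_force: 0.0
t 8.3 iron-frame TCP [-0.2055  0.0522  0.1323] F iron [-0.39 -0.07  0.4 ] g 0.0 Z axes [[-0.0, 1.0, 0.01], [1.0, 0.0, 0.0], [0.0, 0.01, -1.0]]
dot [-0.11595098  0.08444194  0.04399682] nominal [-0.1156, 0.0844]
pointer deg left of back [] 139.0 wheel= []
```

View pics/w4.png

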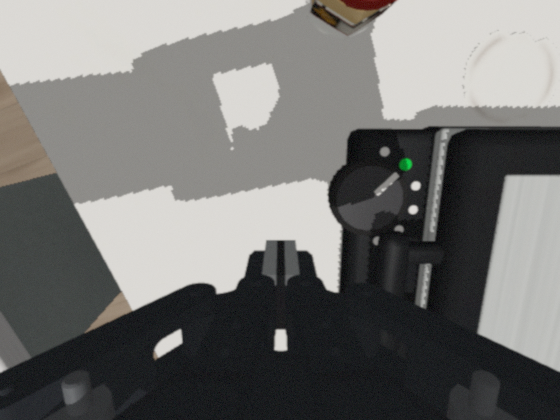

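The pointer, (378,192) to (397,176), aims at the green dot at (405,164). The iron hasn't moved and the lid is shut, so I'll hand in.

```bash
python3 -c "
from plant import manip, optics, monitor, job_done
print(job_done())"
```

```text
the job is handed in; nothing more can be done
None
```

I handed the job in at about 8 s: the lid was pushed down to its stop, the wheel's pointer is clicked in at the green dot, and the iron stayed put to within about 1 mm; the hand-in gave no verdict.

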